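# Switch off the dust extractor over its spark guard and hook out the grit tray

### The arm

A 6-joint arm with a two-finger parallel gripper is mounted at the origin on the work surface. World frame = base frame: x ahead of the robot, y to its left, z up, the work surface at z = 0. Lengths are in mm, angles in rad, forces in N, time in s.
With the tool pointing down it reaches from about 350 to 975 mm from the base axis. Payload 4.9 kg.
Tool frame: the origin (TCP) lies midway between the tips of the shut fingers; the grasp point (between the pads) lies 19 mm behind it (ctrl.pinch_z is the distance from the TCP to the grasp point, in mm); z points along the fingers, y is the direction in which the jaws open and shut (so a half turn about z gives the same grasp; the last joint's range is limited). The gripper opens to 85 mm and grips with 20 to 120 N. Pads are 22 mm wide; open, the fingers measure 114 mm over their backs; the gripper's body (76 mm by 85 mm) begins 54 mm behind the grasp point. The pads swing forward as they close: fully open they stand 13 mm farther back than shut.
Start: joints at [1.18, 0.053, 1.613, -0, 1.476, -0.119], TCP at [167.781, 602.039, 231.304] pointing down, gripper open.
Joint ranges: [-3.01, 3.01], [-1.01, 2.22], [0.06, 2.58], [-1.02, 4.17], [0.09, 2.62], [-3.14, 3.14]. Speed limits (rad/s): [2.57, 2.57, 3.14, 3.14, 3.14, 3.14].

### API

Orientations are given as a unit quaternion [w, x, y, z].
In Python, from bench import ctrl, camera, job gives the robot as it stands.
- The arm moves only by the tool apply_moves, never from a script. Its argument "motion" is one flat list of numbers, 5 for each row, row after row: the finger opening in mm, from 0 to 85.4, then the shift along the tool's x, y, z in mm, then the turn about the tool's z in rad. A call has 1 to 12 rows; each row is the pose to reach, as a shift and turn from the pose measured when the call began, along the tool's axes at that moment; what a row does not reach only later rows make up. A row lasts 1/10 s, in which the tool goes at most 50 mm and 8.59 degrees, less where a joint would pass 70% of its speed; a pose out of reach is approached as far as the arm can. A call with a gripper value outside its range is refused whole. The fingers move at their own pace and stop on an object; "newtons" is the grip in N (left out, the last holds). Time passes only in rows, so rows that repeat a pose let the fingers close. It gives the time, the measured TCP pose, the force and the opening at its end, in the units of the state.
- ctrl.sense(): the state, without advancing time (a new reading comes with each control period).
- camera(name): name is "scene" or "top"; returns a dict with "frame" (384x512x3 uint8, blue, green, red), "depth" (384x512 float32, mm along the optical axis (not along the pixel's ray), 0 where there is no reading), "camera_matrix" (3x3 intrinsics, pixels), "rvec" (rotation vector, rad) and "tvec" (3), from world to camera coordinates, as OpenCV has them. Camera axes: x right, y down, z forward; pixel columns grow to the right and rows downward; lengths in mm; the calibration is good to about 2 mm. A picture is of the moment at which its call begins.
- job.finish_job(): hands the job in, once; it reports no verdict.
The state is a dict: "time_s": time; "joint_pos": joint angles; "qvel": joint speeds; "tau": joint torques, N m; "ee_pos": TCP position; "tcp_rot": TCP orientation; "force": force on the tool from outside, world axes, zero at the start; "moment": the same for the moment, N m; "opening": finger opening in mm.
Only numpy, scipy, OpenCV 4.12 (cv2) and the standard library are available. Lean on these libraries where they do the work, as an engineer would, in place of code of your own. Each camera call takes 0.05 s, during which the arm holds its last target.

### The job

Time to empty the bench dust extractor. Take the bent rod from its rest, reach over the spark guard with it and pull the switch lever behind the guard all the way over towards the guard (off); then hook the rod's end into the finger hole of the grit tray and draw the tray out to its stop. Finally put the rod back in its rest as you found it, without dropping it; touch lever and tray only with the rod, and leave the other things on the bench where they are.

Things in the scene. Friction and masses are not known exactly. Their poses are not given: they have to be found in the camera images.
- rod_grip (a point): Bent rod: wooden handle 140 long (x), 24 wide (y), 30 high (z); from its front end (+x) a round 10 mm steel rod runs on 60, then bends straight down into a leg. This point is the middle of the handle; x along it towards the leg, z up. The leg's axis is 130 in front of this point, its end 105 below. About 0.2 kg, centre of mass some 25 in front of this point.
- rod_tip (a point): Lower end of the rod's leg, on the leg's axis (same axes as rod_grip).
- rest_seat (a point): Middle of the rod's handle when in its rest, 130 above the bench. The rest, left or right of the extractor, is fixed: a 150 x 90 plate with two forked uprights, 16 thick, 48 in front of and 48 behind this point; between them the handle is free below and at its sides. Fork bottoms at 115, cheeks up to 129 and 36 apart. x points along the cradle to where the leg hangs, z up.
- extractor: Dust extractor, fixed grey steel box 240 deep (x), 240 wide, 100 high. Origin at bench level, middle of its front face, which looks to -x (roughly at the robot). Spark guard: upright plate on top, full width, 6 to 10 behind the front face, 100 to 200 above the bench, side wings 56 back. A pipe stub and a block, up to 40 high, stand on top from 158 behind the front on.
- lever_tip (a point): Middle of the top edge of the switch lever, which stands on the extractor's top behind the guard, its hinge 66 behind the front face and 118 above the bench, sideways anywhere within 50 of the middle. The lever is a paddle 50 long from the hinge, 8 thick, its upper part 34 wide, on a black box 50 x 60 x 20 high.
- switch_lever (a joint): Angle of the switch lever: 0 (on) leaning 0.5 rad away from the guard, to 1.0 (off, its stop) leaning 0.5 rad towards the guard. It stays where it is left; about 1.5 N at its tip moves it.
- tray_hole (a point): Centre of the finger hole, at the upper face of the tab on the front of the grit tray. The tab is a level steel plate, 6 thick, its upper face 58 above the bench, 60 wide, its outer edge 60 before the extractor's front when shut; the hole is 24 (along x) by 28 (along y) and goes through. x points into the extractor, z up.
- grit_tray (a joint): How far the grit tray is drawn out of the extractor's front (towards -x of the extractor), m: 0 shut, 0.1 at its stop. It stays where it is left; about 1.5 N moves it.
- flask_mid (a point): Steel vacuum flask, 68 across, 230 high; point half-way up. Leave alone.
- disc_box: Cardboard box 130 x 130 x 100 high; origin under its centre. Leave alone.
- disc: Grinding disc lying flat, 116 across, 8 thick; origin under its centre. Leave alone.
- hammer: Hammer lying on the bench, 260 long along x, 26 thick, origin half-way along, under it. Leave alone.
- mug: White mug, 80 across, 85 high; origin under its centre. Leave alone.
- casting: Raw iron casting, spool-shaped, 100 across, 75 high; origin under its centre. Leave alone.

How it is judged (in metres and radians):
On the way, in this order (a step that is already met when the one before it is completed fails the run):
1. the switch lever is pulled over to off (value of joint switch_lever above 0.8 rad), for 0.2 s.
2. with the switch off, the grit tray is drawn out (value of joint switch_lever above 0.8 rad and value of joint grit_tray above 0.075 m), for 0.2 s.
At the end, for the whole second after the job is handed in: Switch lever above 0.8 rad, tray out by more than 75 mm, rod released and at rest in both forks, leg hanging down at the front: middle of its handle within 20 mm of rest_seat seen from above and 8 mm in height, level within 0.15 rad, along the cradle within 0.25 rad (all of step 2 and horizontal distance between rod_grip and rest_seat below 0.02 m and z of rod_grip in the frame of rest_seat between -0.008 and 0.008 m and angle between rod_grip's own z axis and vertical below 0.15 rad and angle between the x axis of rod_grip and the x axis of rest_seat, either way round below 0.25 rad and x of rod_tip in the frame of rest_seat above 0.1 m and linear speed of rod below 0.02 m/s); the robot touches nothing.
It fails at once if the robot touches the switch lever or the tray itself, not with the rod (contact force between any of the fingers, the arm and switch_lever above 1 N or contact force between any of the fingers, the arm and grit_tray above 1 N).
It fails at once if the rod is dropped (falls free by more than about 15 mm) (contact force between the fingers and rod below 0.05 N and linear speed of rod above 0.5 m/s).
It fails at once if another thing on the bench is shifted by more than 30 mm (distance of any of flask_mid, disc_box, disc, hammer, mug, casting from where it was at the start of the episode above 0.03 m).
It also fails if it takes over 72 s, if anything falls off the work surface, if the arm or the gripper's body presses on something with over 40 N, if the wrist force passes 120 N, or if a joint passes its speed limit or range.

## Working session

There is one attempt and no reset: what is moved stays moved. The work goes in short steps, Python scripts to look and compute and a tool call to move; the robot and the scene stay as the last step left them, time stands still between calls to the robot, and variables do not carry over. Pictures are saved under pics/ and viewed, and the job is handed in when it is done.

Besides the shell and the picture viewer there is one more tool, called as name(argument=value, ...) on one line, values as JSON. apply_moves: Moves the arm, as the interface text tells. Its arguments: {"type":"object","properties":{"motion":{"type":"array"},"newtons":{"type":"number"}},"required":["motion"]}

```bash
ls; mkdir -p pics; python3 - <<'E'
from bench import ctrl,camera,job
import cv2,numpy as np
s=ctrl.sense();print({k:np.round(v,3).tolist() for k,v in s.items()}, ctrl.pinch_z)
for n in("scene","top"):
    c=camera(n);cv2.imwrite(f"pics/{n}0.png",c["frame"]);np.savez(f"{n}0.npz",**c)
    R=cv2.Rodrigues(np.array(c["rvec"],float))[0];print(n,c["camera_matrix"].tolist(),(-R.T@np.array(c["tvec"]).ravel()).round(1),R.round(3).tolist())
E
```

```text
pics
{'time_s': 0.0, 'joint_pos': [1.18, 0.053, 1.614, 0.0, 1.476, -0.119], 'qvel': [-0.0, -0.0, -0.001, -0.0, -0.001, -0.002], 'tau': [-0.002, -39.37, -37.017, -0.0, 0.007, 0.0], 'ee_pos': [167.522, 601.496, 230.071], 'tcp_rot': [-0.0, 0.135, 0.991, -0.001], 'force': [0.029, -0.002, 0.168], 'moment': [-0.007, 0.046, -0.04], 'opening': 84.993} 18.700000000000003
scene [[384.70840436835476, 0.0, 250.77012793711492], [0.0, 384.70840436835476, 191.15752448772605], [0.0, 0.0, 1.0]] [1356.2  425.2  930.8] [[-0.434, 0.901, -0.01], [0.607, 0.285, -0.742], [-0.665, -0.328, -0.671]]
top [[438.6349418593955, 0.0, 253.5604968977351], [0.0, 438.6349418593955, 194.08059752833083], [0.0, 0.0, 1.0]] [ 449.7   19.8 1271.5] [[-0.018, -1.0, 0.011], [-0.997, 0.018, -0.078], [0.078, -0.012, -0.997]]
```

View pics/scene0.png

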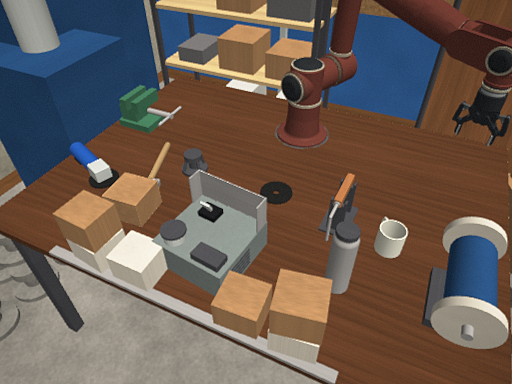

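View pics/top0.png

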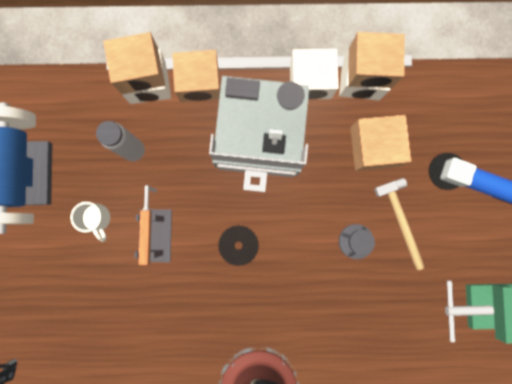

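The top view has the extractor at about (260,125), its tray tab at (256,181) and the lever at (274,138). The rod's orange handle is at (144,237) with its leg towards +x at (147,187), beside the dark rest. The flask is at (120,140), the mug at (92,217) and the disc at (238,245). Next I'll zoom in and measure.

```bash
cat > h.py <<'E'
import numpy as np,cv2
def load(n): return dict(np.load(n,allow_pickle=True))
def geo(c):
    R=cv2.Rodrigues(np.array(c["rvec"],float))[0];t=np.array(c["tvec"],float).ravel();return R,-R.T@t
def ray(c,uv,z):
    R,C=geo(c);uv=np.atleast_2d(np.array(uv,float));d=np.c_[uv,np.ones(len(uv))]@np.linalg.inv(c["camera_matrix"]).T@R
    return C+d*((z-C[2])/d[:,2])[:,None]
def cloud(c):
    R,C=geo(c);v,u=np.mgrid[:384,:512];K=c["camera_matrix"];D=c["depth"].astype(float)
    p=np.stack([(u-K[0,2])/K[0,0]*D,(v-K[1,2])/K[1,1]*D,D],-1)@R+C
    p[D<=0]=np.nan;return p
def proj(c,P): return cv2.projectPoints(np.array(P,float).reshape(-1,1,3),np.array(c["rvec"],float),np.array(c["tvec"],float),c["camera_matrix"],None)[0].reshape(-1,2)
E
python3 - <<'E'
from h import *
t=load("top0.npz");s=load("scene0.npz")
cv2.imwrite("pics/tz1.png",cv2.resize(t["frame"][60:280,90:320],None,fx=3.4,fy=2.7,interpolation=cv2.INTER_CUBIC)[:600,:800])
cv2.imwrite("pics/sz1.png",cv2.resize(s["frame"][150:310,140:400],None,fx=3,fy=3,interpolation=cv2.INTER_CUBIC))
p=cloud(t);hsv=cv2.cvtColor(t["frame"],cv2.COLOR_BGR2HSV)
m=(hsv[...,1]>150)&(hsv[...,2]>120)&(hsv[...,0]<20)
m[:180]=0;m[280:]=0;m[:,:125]=0;m[:,165:]=0
ys,xs=np.nonzero(m);print(len(xs),xs.min(),xs.max(),ys.min(),ys.max());r=cv2.minAreaRect(np.c_[xs,ys].astype(np.float32));print(r)
z=p[m][:,2];print("z",np.nanpercentile(z,[5,50,95]))
b=ray(t,cv2.boxPoints(r),145);print(b.round(1),b.mean(0))
for u,v in [(147,187),(147,195),(147,205),(256,181),(250,175),(248,190),(267,190),(274,138),(160,235),(238,230)]:print(u,v,p[v,u].round(1),t["frame"][v,u])
E
```

```text
Traceback (most recent call last):
ValueError: zero-size array to reduction operation minimum which has no identity
```

```bash
python3 - <<'E'
from h import *
t=load("top0.npz")
p=cloud(t)
# extractor top z~100
m=np.abs(p[...,2]-100)<6
m[:, :195]=0;m[:,320:]=0;m[:60]=0;m[190:]=0
ys,xs=np.nonzero(m);P=p[m];r=cv2.minAreaRect(P[:,:2].astype(np.float32));print("top",r,len(P))
m2=(p[...,2]>185)&(p[...,2]<210);m2[:, :195]=0;m2[:,320:]=0;m2[:130]=0;m2[190:]=0
P=p[m2];print("guard",len(P),np.nanmin(P,0),np.nanmax(P,0))
m3=np.abs(p[...,2]-58)<8;m3[:, :235]=0;m3[:,275:]=0;m3[:165]=0;m3[200:]=0
P=p[m3];print("tab",len(P),P.min(0),P.max(0),cv2.minAreaRect(P[:,:2].astype(np.float32)))
E
```

```text
top ((757.0086669921875, -8.730682373046875), (341.48370361328125, 309.85467529296875), 89.24575805664062) 6526
guard 324 [ 605.90415784 -127.91901831  185.01264466] [684.31160024 115.32009978 206.99391694]
tab 361 [552.16501443 -52.67830748  50.05700658] [624.24046517  55.75696264  65.31870889] ((586.8154907226562, 4.0814361572265625), (109.28297424316406, 65.13130187988281), 83.37715911865234)
```

View pics/tz1.png

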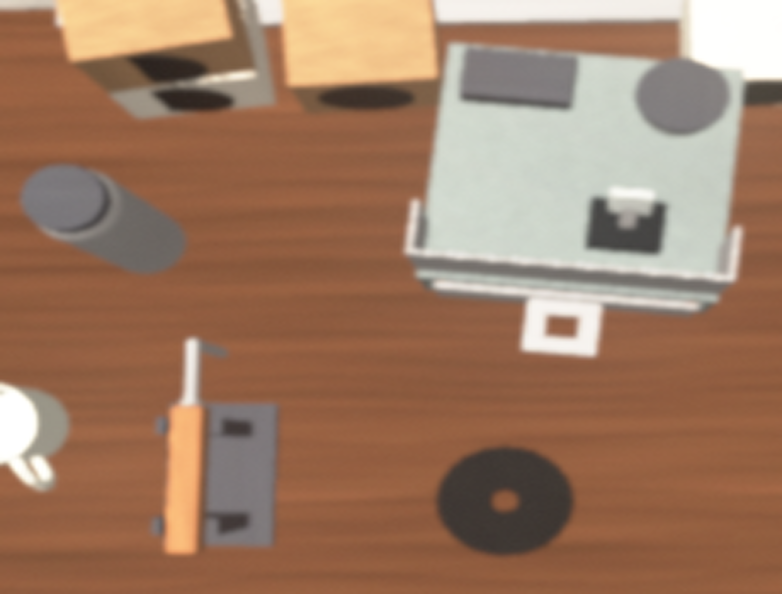

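View pics/sz1.png

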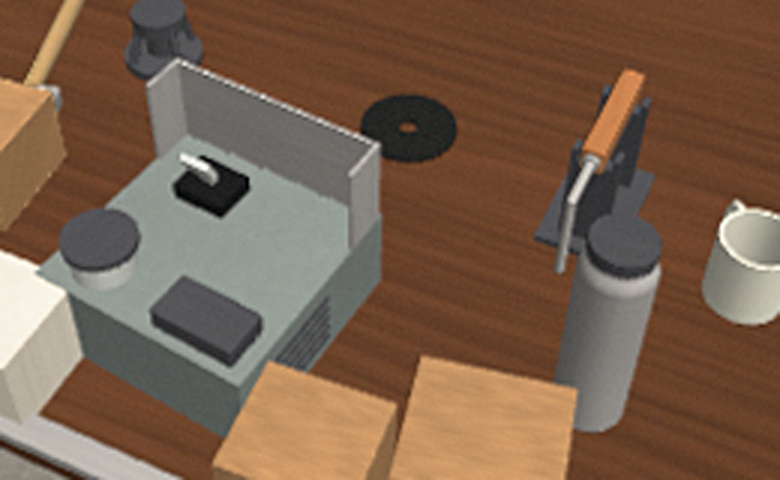

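The zooms show the handle at (185,478), which is original (144,237), and the rod's bend at (191,345). They also show the tab hole at (562,326), the lever top edge at (632,195), and the flask beyond the leg. Fixing the mask and measuring.

```bash
python3 - <<'E'
from h import *
t=load("top0.npz");s=load("scene0.npz")
print(t["frame"][237,140:150].tolist())
p=cloud(t);hsv=cv2.cvtColor(t["frame"],cv2.COLOR_BGR2HSV)
m=(t["frame"][...,2]>190)&(t["frame"][...,0].astype(int)<140)
m[:200]=0;m[280:]=0;m[:,:125]=0;m[:,165:]=0
ys,xs=np.nonzero(m);r=cv2.minAreaRect(np.c_[xs,ys].astype(np.float32));print(len(xs),r)
print("z",np.nanpercentile(p[m][:,2],[5,50,95]))
b=ray(t,cv2.boxPoints(r),145);print(b.round(1),b.mean(0))
for y0 in range(205,268,6):
    k=ys==y0
    if k.any(): print(y0,ray(t,[[xs[k].mean(),y0]],145).round(1)[0], k.sum())
# rod centreline white-ish
f=t["frame"][183:212,138:156].astype(int).sum(2)
for i in range(0,29,2): print(183+i,f[i].tolist())
E
```

```text
[[115, 171, 240], [121, 184, 248], [121, 185, 249], [120, 184, 248], [120, 182, 248], [119, 181, 247], [118, 179, 246], [110, 167, 238], [88, 132, 199], [68, 97, 143]]
513 ((143.25550842285156, 236.60205078125), (9.660043716430664, 55.07334899902344), 2.12109637260437)
z [138.22897593 144.22960776 147.33334106]
[[364.8 304.3 145. ]
 [504.5 299.4 145. ]
 [503.1 274.7 145. ]
 [363.5 279.9 145. ]] [433.96537992 289.56137734 145.        ]
211 [498.9 287.7 145. ] 9
217 [483.5 287.7 145. ] 9
223 [468.2 289.  145. ] 10
229 [452.9 287.7 145. ] 9
235 [437.7 289.  145. ] 10
241 [422.5 290.2 145. ] 9
247 [407.3 290.2 145. ] 9
253 [392.1 290.2 145. ] 9
259 [377.  291.4 145. ] 10
183 [305, 302, 304, 304, 306, 304, 306, 310, 312, 311, 305, 303, 304, 302, 302, 298, 298, 294]
185 [302, 303, 301, 304, 308, 315, 371, 469, 519, 480, 385, 326, 305, 304, 303, 300, 304, 301]
187 [312, 316, 317, 313, 317, 350, 498, 662, 695, 631, 472, 359, 326, 322, 321, 320, 319, 319]
189 [319, 320, 321, 317, 323, 356, 506, 673, 702, 633, 468, 358, 330, 326, 325, 326, 325, 327]
191 [316, 314, 316, 315, 319, 355, 506, 674,
[... 300 characters left out ...]
 334, 310, 308, 311, 313, 311, 309]
199 [307, 310, 313, 310, 320, 374, 535, 676, 684, 579, 424, 331, 311, 309, 308, 307, 309, 308]
201 [313, 311, 311, 311, 317, 390, 549, 677, 676, 570, 418, 324, 308, 306, 304, 301, 302, 304]
203 [305, 306, 306, 305, 314, 391, 559, 677, 673, 556, 409, 327, 306, 307, 305, 309, 307, 308]
205 [306, 304, 307, 305, 323, 418, 590, 685, 669, 547, 405, 321, 306, 305, 302, 300, 300, 299]
207 [303, 305, 308, 318, 369, 490, 637, 697, 672, 552, 414, 331, 308, 303, 303, 300, 301, 299]
209 [307, 322, 356, 393, 474, 587, 651, 659, 621, 541, 450, 369, 335, 330, 340, 341, 342, 343]
211 [314, 358, 448, 511, 537, 554, 560, 554, 546, 526, 481, 382, 313, 318, 344, 361, 366, 366]
```

```bash
python3 - <<'E'
from h import *
t=load("top0.npz");s=load("scene0.npz")
# pixels in zoom -> orig
o=lambda u,v:(u/3.4+90-.35,v/2.7+60-.3)
def q(name,pts,z): print(name,ray(t,[o(*a) for a in pts],z)[:,:2].round(1).tolist())
q("guard top front/back L-R ends",[(412,252),(735,277)],200)
q("wing ends",[(415,203),(738,229)],200)
q("box back corners",[(449,43),(744,70)],100)
q("tab corners",[(527,299),(603,305),(598,357),(521,350)],58)
q("hole corners",[(546,315),(579,317),(577,339),(545,337)],58)
q("lever top edge L,R,front,back",[(607,200),(655,203),(632,188),(632,212)],162)
q("blackbox",[(592,197),(665,203),(660,254),(586,248)],120)
q("flask cap",[(65,200)],230)
q("rod bend",[(191,341)],140)
q("rest plate right edge corners",[(276,403),(272,546)],6)
q("mug",[(5,425)],85)
q("disc",[(505,500)],8)
E
```

```text
guard top front/back L-R ends [[636.5, 110.5], [609.5, -123.4]]
wing ends [[681.8, 107.8], [653.9, -126.9]]
box back corners [[867.3, 86.9], [835.8, -149.9]]
tab corners [[610.7, 28.9], [603.4, -33.3], [549.6, -28.1], [557.9, 34.7]]
hole corners [[593.8, 13.6], [591.3, -13.4], [568.5, -11.3], [571.0, 14.8]]
lever top edge L,R,front,back [[690.6, -33.9], [687.1, -70.0], [701.9, -53.0], [678.8, -52.5]]
blackbox [[702.9, -24.2], [696.0, -81.3], [645.2, -76.1], [652.2, -18.5]]
flask cap [[682.0, 352.0]]
rod bend [[563.7, 284.3]]
rest plate right edge corners [[509.5, 243.7], [358.3, 247.7]]
mug [[487.6, 443.9]]
disc [[403.0, 51.4]]
```

Measurements agree with the given sizes:

| Item | Position | Yaw |
|---|---|---|
| Rest and rod | about (434, 289.5, 130) | −0.028 |
| Extractor origin | (613.3, −3.3) | −0.12 |
| Tray hole | (581, 1) | – |
| Lever | extractor-frame y about −39 | – |

Next is a helper that turns a world target into tool shifts.

```bash
cat >> h.py <<'E'
from scipy.spatial.transform import Rotation as Ro
def pose():
    from bench import ctrl
    s=ctrl.sense();q=s["tcp_rot"];return s,np.array(s["ee_pos"]),Ro.from_quat([q[1],q[2],q[3],q[0]])
def to(P,yaw=None):
    """yaw: world yaw of rod x axis = -tool x axis. prints tool shift + turn"""
    s,p,R=pose();d=R.inv().apply(np.array(P)-p);x=R.apply([-1,0,0]);y=np.arctan2(x[1],x[0])
    print("shift",d.round(1),"turn",None if yaw is None else round(-(yaw-y),4),"| yaw",round(y,4),"p",p.round(1),"t",round(s["time_s"],2),"F",np.round(s["force"],1),"open",round(s["opening"],1))
EX=np.array([613.3,-3.3]);EY=-0.12
def ex(x,y): 
    c,s=np.cos(EY),np.sin(EY);return EX+[c*x-s*y,s*x+c*y]
E
python3 -c "
from h import *
to([444,289.2,230],-.028);to([444,289.2,108],-.028)"
```

```text
shift [-350.1 -226.6    0.5] turn -0.2438 | yaw -0.2718 p [167.6 601.5 230.2] t 0.1 F [-0.2  0.2  0.1] open 85.1
shift [-350.2 -226.4  122.5] turn -0.2438 | yaw -0.2718 p [167.6 601.5 230.2] t 0.1 F [-0.2  0.2  0.1] open 85.1
```

apply_moves(motion=[85, -40, -26, 0, -0.03, 85, -80, -52, 0, -0.06, 85, -120, -78, 0, -0.09, 85, -160, -104, 0, -0.12, 85, -200, -130, 0, -0.15, 85, -240, -155, 0, -0.18, 85, -280, -181, 0, -0.21, 85, -315, -204, 0, -0.244, 85, -350, -226.5, 0, -0.244, 85, -350, -226.5, 0, -0.244, 85, -350, -226.5, 0, -0.244, 85, -350, -226.5, 0, -0.244], newtons=90)

```text
time_s: 1.3
ee_pos: [443.2, 289.9, 230.1]
tcp_rot: [-0.001, 0.013, 1.0, -0.001]
force: [0.2, 0.7, 0.7]
opening: 84.8
```

```bash
python3 - <<'E'
from h import *
from bench import camera
to([444,289.2,108],-.028)
for n in("scene","top"):
    c=camera(n);np.savez(n+"1.npz",**c)
    f=c["frame"];f=f[140:260,290:420] if n=="scene" else f[150:290,80:230]
    cv2.imwrite(f"pics/{n}1.png",cv2.resize(f,None,fx=4,fy=4,interpolation=cv2.INTER_CUBIC))
E
```

```text
shift [ -1.   -0.5 122.1] turn 0.001 | yaw -0.027 p [443.2 289.9 230.1] t 1.3 F [0.2 0.7 0.7] open 84.8
```

View pics/scene1.png

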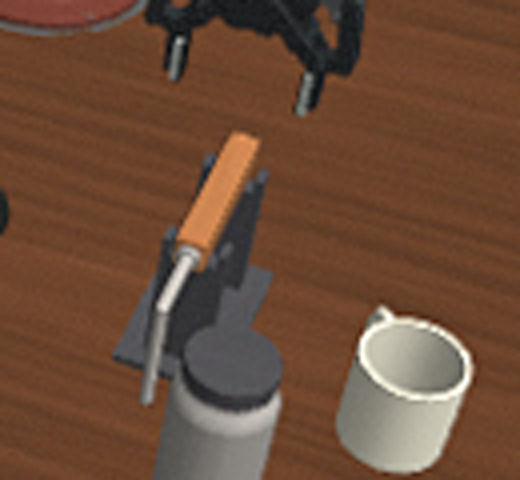

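View pics/top1.png

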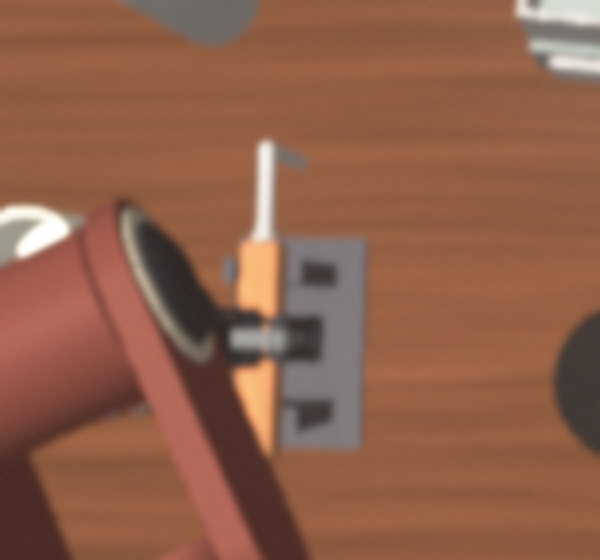

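The open jaws stand over the handle: the top view has the gripper at (265,340) centred on the handle, between the two forks. I'll descend and grip.

apply_moves(motion=[85, -1, 0, 35, 0, 85, -1, 0, 75, 0, 85, -1, 0, 105, 0, 85, -1, 0, 120, 0, 85, -1, 0, 121, 0, 0, -1, 0, 121, 0, 0, -1, 0, 121, 0, 0, -1, 0, 121, 0, 0, -1, 0, 121, 0, 0, -1, 0, 121, 0, 0, -1, 0, 121, 0, 0, -1, 0, 121, 0], newtons=90)

```text
time_s: 2.6
ee_pos: [444.9, 290.4, 110.9]
tcp_rot: [0.001, 0.013, 1.0, -0.0]
force: [0.1, -0.5, 5.6]
opening: 23.1
```

```bash
python3 - <<'E'
from h import *
from bench import camera
to([444,289.2,108],-.028)
for n in("scene",):
    c=camera(n);np.savez(n+"2.npz",**c)
    f=c["frame"];f=f[140:260,290:420] if n=="scene" else f[150:290,80:230]
    cv2.imwrite(f"pics/{n}2.png",cv2.resize(f,None,fx=4,fy=4,interpolation=cv2.INTER_CUBIC))
E
```

```text
shift [ 0.8 -1.2  2.9] turn 0.002 | yaw -0.026 p [444.9 290.4 110.9] t 2.6 F [ 0.1 -0.5  5.6] open 23.1
```

View pics/scene2.png

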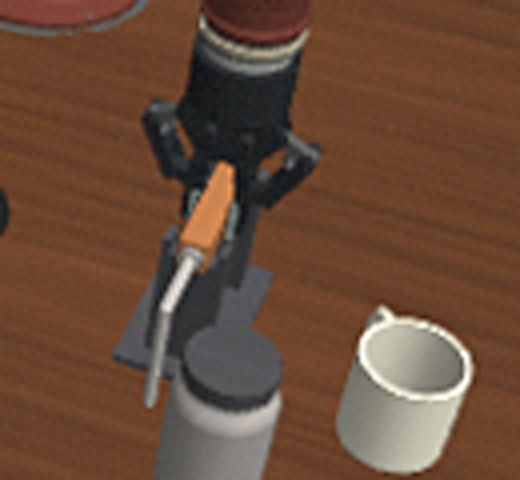

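The handle is gripped, opening 23 mm. Lifting straight up, slowly at first.

apply_moves(motion=[0, 0, 0, -10, 0, 0, 0, 0, -20, 0, 0, 0, 0, -40, 0, 0, 0, 0, -65, 0, 0, 0, 0, -95, 0, 0, 0, 0, -125, 0, 0, 0, 0, -155, 0, 0, 0, 0, -185, 0, 0, 0, 0, -205, 0, 0, 0, 0, -211, 0, 0, 0, 0, -211, 0, 0, 0, 0, -211, 0])

```text
time_s: 3.85
ee_pos: [444.0, 290.3, 320.2]
tcp_rot: [-0.001, 0.013, 1.0, -0.001]
force: [0.4, 0.3, -3.9]
opening: 23.0
```

```bash
python3 - <<'E'
from h import *
from bench import camera
to([444,289.2,320],-.028)
for n in("scene","top"):
    c=camera(n);np.savez(n+"3.npz",**c)
    f=c["frame"];f=f[80:230,290:440] if n=="scene" else f[120:270,80:230]
    cv2.imwrite(f"pics/{n}3.png",cv2.resize(f,None,fx=4,fy=4,interpolation=cv2.INTER_CUBIC))
E
```

```text
shift [ 0.  -1.1  0.2] turn 0.002 | yaw -0.026 p [444.  290.3 320.2] t 3.85 F [ 0.4  0.3 -3.9] open 23.0
```

View pics/scene3.png

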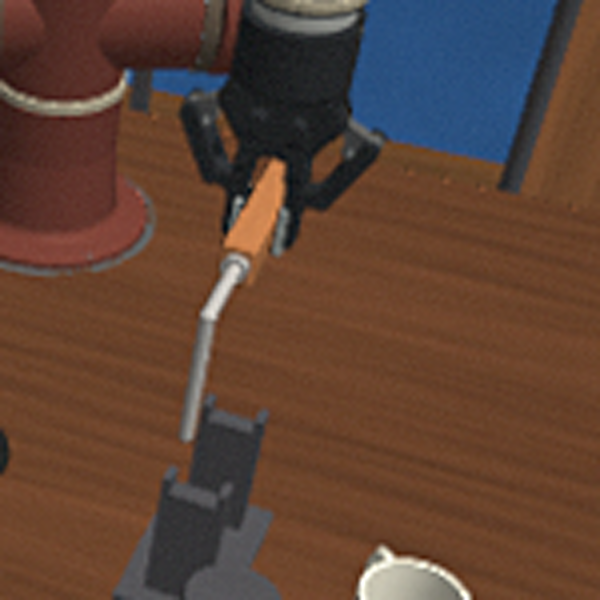

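View pics/top3.png

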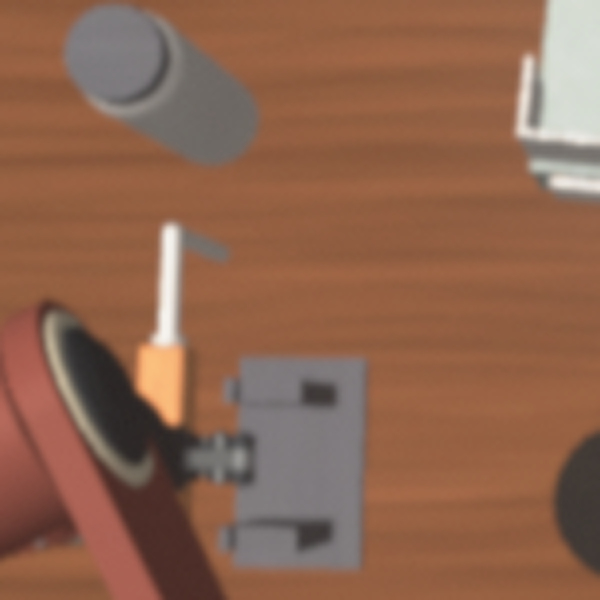

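The rod hangs straight from the gripper. The leg's end is at zoom (188,438) in the scene view and (222,255) in the top view, so I'll triangulate it.

```bash
python3 - <<'E'
from h import *
t=load("top3.npz");s=load("scene3.npz")
def tri(a,b):
    P=[c["camera_matrix"]@np.c_[cv2.Rodrigues(np.array(c["rvec"],float))[0],np.array(c["tvec"],float).ravel()] for c in(t,s)]
    X=cv2.triangulatePoints(P[0],P[1],np.array(a,float).reshape(2,1),np.array(b,float).reshape(2,1));X=(X[:3]/X[3]).ravel()
    print(X.round(1),[(proj(c,X)-p).round(1).tolist() for c,p in((t,a),(s,b))])
z=lambda u,v,ox,oy:((u+.5)/4-.5+ox,(v+.5)/4-.5+oy)
tri(z(222,255,80,120),z(188,437,290,80))
tri(z(171,226,80,120),z(209,318,290,80))
print("rod@236", ray(t,[z(171,226,80,120),z(167,340,80,120),z(160,380,80,120)],339+5))
# predicted
x=np.array([np.cos(.026),-np.sin(.026)]);tip=np.r_[np.array([444,290.3])+119*x,234.2]
print(tip,proj(t,tip)*1,proj(s,tip))
for n in(t,): print([((np.array(proj(n,tip))[0]-[80,120]+.5)*4-.5).round(0)])
print([((np.array(proj(s,tip))[0]-[290,80]+.5)*4-.5).round(0)])
E
```

```text
[560.2 289.2 234.5] [[[-0.7, 0.3]], [[-0.9, 0.1]]]
[565.1 289.3 338.9] [[[-0.8, 0.3]], [[-0.9, 0.1]]]
rod@236 [[565.00943127 286.23239848 344.        ]
 [504.50883738 288.04693383 344.        ]
 [483.4790032  291.61691645 344.        ]]
[562.95978027 287.20634858 234.2       ] [[135.28044487 182.4886807 ]] [[334.71750915 189.4361697 ]]
[array([223., 251.])]
[array([180., 439.])]
```

The model (tip = TCP + ~118 forward, −86 down) holds within 3 mm.

```bash
python3 - <<'E'
from h import *
d=np.array([np.cos(EY),np.sin(EY)])
for x in (114,):
  a=ex(x,-39)-118*d
  to([*a,320],EY);to([*a,233],EY)
E
```

```text
shift [-1.693e+02 -3.275e+02  1.000e-01] turn 0.094 | yaw -0.026 p [444.  290.3 319.7] t 3.95 F [ 0.4  1.  -3.6] open 22.8
shift [-169.5 -327.3   87.1] turn 0.094 | yaw -0.026 p [444.  290.3 319.7] t 3.95 F [ 0.4  1.  -3.6] open 22.8
```

apply_moves(motion=[0, -17, -33, 0, 0.01, 0, -34, -66, 0, 0.02, 0, -51, -98, 0, 0.03, 0, -68, -131, 0, 0.04, 0, -85, -164, 0, 0.05, 0, -102, -197, 0, 0.06, 0, -119, -229, 0, 0.07, 0, -136, -262, 0, 0.08, 0, -153, -295, 0, 0.094, 0, -169, -327, 0, 0.094, 0, -169, -327, 0, 0.094, 0, -169, -327, 0, 0.094])

```text
time_s: 5.15
ee_pos: [604.0, -41.6, 318.3]
tcp_rot: [-0.003, 0.061, 0.998, -0.001]
force: [-0.5, 0.3, -2.6]
opening: 22.8
```

```bash
python3 - <<'E'
from h import *
from bench import camera
d=np.array([np.cos(EY),np.sin(EY)])
a=ex(114,-39)-118*d
to([*a,233],EY)
for n in("scene","top"):
    c=camera(n);np.savez(n+"4.npz",**c)
    f=c["frame"];f=f[110:260,140:290] if n=="scene" else f[60:210,190:340]
    cv2.imwrite(f"pics/{n}4.png",cv2.resize(f,None,fx=4,fy=4,interpolation=cv2.INTER_CUBIC))
E
```

```text
shift [-1.1  0.3 85.3] turn -0.0015 | yaw -0.1215 p [604.  -41.6 318.3] t 5.15 F [-0.5  0.3 -2.6] open 22.8
```

View pics/scene4.png

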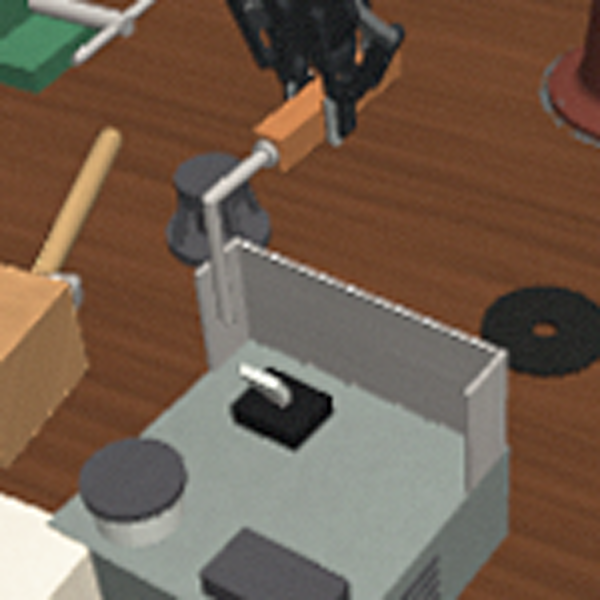

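View pics/top4.png

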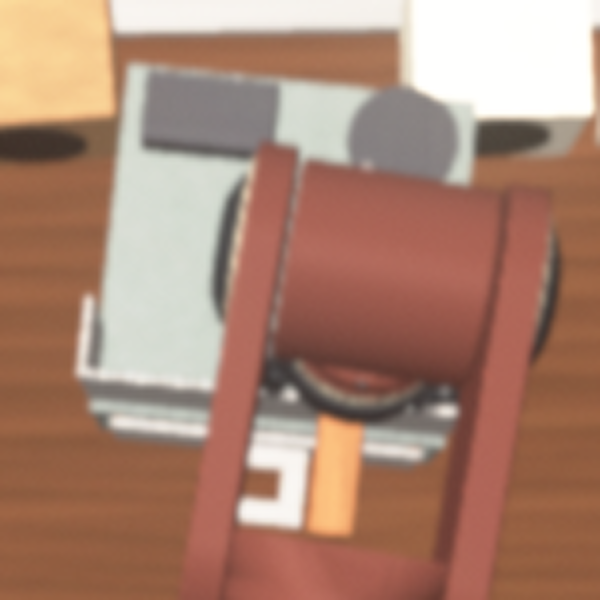

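The leg hangs behind the guard with its end at zoom (230,322) in the scene view. The white lever paddle is at (265,382). I'll compare predicted projections against the picture.

```bash
python3 - <<'E'
from h import *
s=load("scene4.npz")
f=lambda P:((proj(s,P)[0]-[140,110]+.5)*4-.5).round(0)
x=np.array([np.cos(.1215),-np.sin(.1215)])
tip=np.r_[np.array([604,-41.6])+118*x,232.5];print("tip pred",tip,f(tip))
for y in(-56,-39,-22): print("lever edge",y,f([*ex(90,y),162]),f([*ex(66,y),118]))
print("leg down at z150",f([*tip[:2],150]))
print("guard corners",f([*ex(8,-120),200]),f([*ex(8,120),200]))
print("bbox",[f([*ex(a,b),120]).tolist() for a,b in((41,-69),(41,-9),(91,-9),(91,-69))])
E
```

```text
tip pred [721.13009818 -55.90175163 232.5       ] [223. 319.]
lever edge -56 [236. 365.] [262. 388.]
lever edge -39 [254. 373.] [280. 397.]
lever edge -22 [273. 382.] [298. 405.]
leg down at z150 [236. 404.]
guard corners [232. 235.] [503. 349.]
bbox [[268.0, 361.0], [331.0, 390.0], [291.0, 431.0], [227.0, 400.0]]
```

apply_moves(motion=[0, 0, 0, 20, 0, 0, 0, 0, 40, 0, 0, 0, 0, 60, 0, 0, 0, 0, 75, 0, 0, 0, 0, 85, 0, 0, 0, 0, 85, 0, 0, 0, 0, 85, 0])

```text
time_s: 5.95
ee_pos: [603.8, -40.3, 234.8]
tcp_rot: [-0.001, 0.059, 0.998, -0.001]
force: [0.3, -0.3, -1.4]
opening: 22.3
```

```bash
python3 - <<'E'
from h import *
from bench import camera
d=np.array([np.cos(EY),np.sin(EY)])
a=ex(59,-39)-118*d
to([*a,233],EY)
for n in("scene",):
    c=camera(n);np.savez(n+"5.npz",**c)
    f=c["frame"];f=f[110:260,140:290] if n=="scene" else f[60:210,190:340]
    cv2.imwrite(f"pics/{n}5.png",cv2.resize(f,None,fx=4,fy=4,interpolation=cv2.INTER_CUBIC))
E
```

```text
shift [54.  -1.1  2. ] turn 0.001 | yaw -0.119 p [603.8 -40.3 234.8] t 5.95 F [ 0.3 -0.3 -1.4] open 22.3
```

View pics/scene5.png

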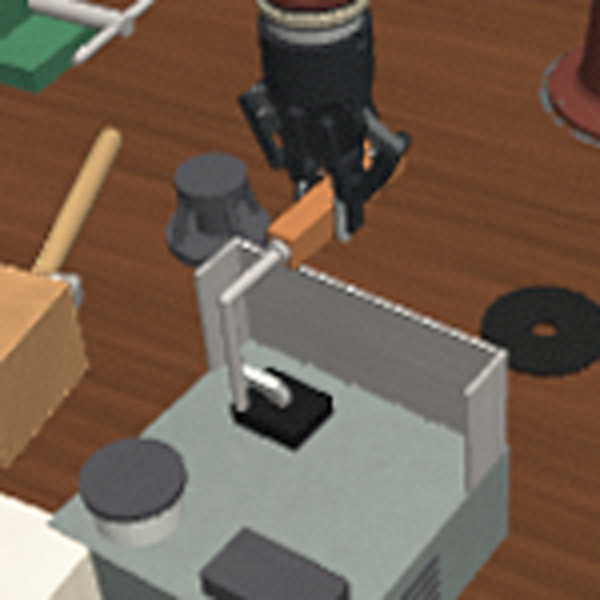

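The leg is down behind the paddle, its end at zoom (238,405) with the paddle right of and before it. Pulling towards the guard.

apply_moves(motion=[0, 8, 0, 0, 0, 0, 16, 0, 0, 0, 0, 22, 0, 0, 0, 0, 28, 0, 0, 0, 0, 34, 0, 0, 0, 0, 40, 0, 0, 0, 0, 46, 0, 0, 0, 0, 50, 0, 0, 0, 0, 54, 0, 0, 0, 0, 56, 0, 0, 0, 0, 56, 0, 0, 0])

```text
time_s: 7.1
ee_pos: [548.6, -33.7, 235.9]
tcp_rot: [-0.001, 0.06, 0.998, -0.001]
force: [2.2, -0.0, -0.3]
opening: 22.9
```

```bash
python3 - <<'E'
from h import *
from bench import camera
d=np.array([np.cos(EY),np.sin(EY)])
a=ex(59,-39)-118*d
to([*a,233],EY)
for n in("scene",):
    c=camera(n);np.savez(n+"6.npz",**c)
    f=c["frame"];f=f[110:260,140:290] if n=="scene" else f[60:210,190:340]
    cv2.imwrite(f"pics/{n}6.png",cv2.resize(f,None,fx=4,fy=4,interpolation=cv2.INTER_CUBIC))
E
```

```text
shift [-1.6 -1.1  2.9] turn 0.0009 | yaw -0.1191 p [548.6 -33.7 235.9] t 7.1 F [ 2.2 -0.  -0.3] open 22.9
```

View pics/scene6.png

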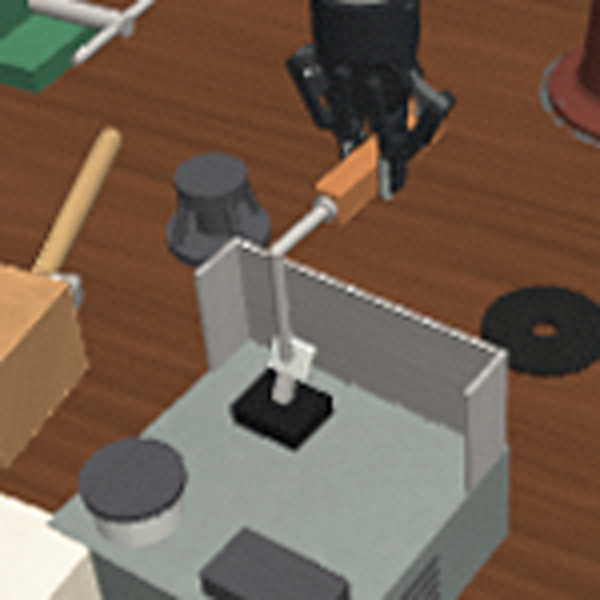

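The paddle now leans towards the guard, at zoom (292,360) in front of the leg. The force is only about 2 N, so it may be short of its stop. Pulling a little further until the force rises.

apply_moves(motion=[0, 2, 0, 0, 0, 0, 4, 0, 0, 0, 0, 4, 0, 0, 0])

```text
time_s: 7.45
ee_pos: [546.0, -33.5, 237.2]
tcp_rot: [0.002, 0.06, 0.998, -0.001]
force: [4.7, -0.1, 0.8]
opening: 23.1
```

```bash
python3 -c "
from h import *
to([550,-35,233],EY)"
```

```text
shift [-4.1 -1.   4.2] turn 0.0008 | yaw -0.1192 p [546.  -33.5 237.2] t 7.45 F [ 4.7 -0.1  0.8] open 23.1
```

apply_moves(motion=[0, 2, 0, 0, 0, 0, 4, 0, 0, 0, 0, 4, 0, 0, 0])

```text
time_s: 7.75
ee_pos: [543.9, -33.5, 238.7]
tcp_rot: [0.005, 0.06, 0.998, -0.002]
force: [5.2, -1.0, 0.7]
opening: 22.8
```

```bash
python3 - <<'E'
from h import *
from bench import camera
d=np.array([np.cos(EY),np.sin(EY)])
a=ex(100,-39)-118*d
to([*a,320],EY)
for n in("scene",):
    c=camera(n);np.savez(n+"7.npz",**c)
    f=c["frame"];f=f[110:260,140:290] if n=="scene" else f[60:210,190:340]
    cv2.imwrite(f"pics/{n}7.png",cv2.resize(f,None,fx=4,fy=4,interpolation=cv2.INTER_CUBIC))
E
```

```text
shift [-48.1  -1.  -80.9] turn 0.0006 | yaw -0.1194 p [543.9 -33.5 238.7] t 7.75 F [ 5.2 -1.   0.7] open 22.8
```

View pics/scene7.png

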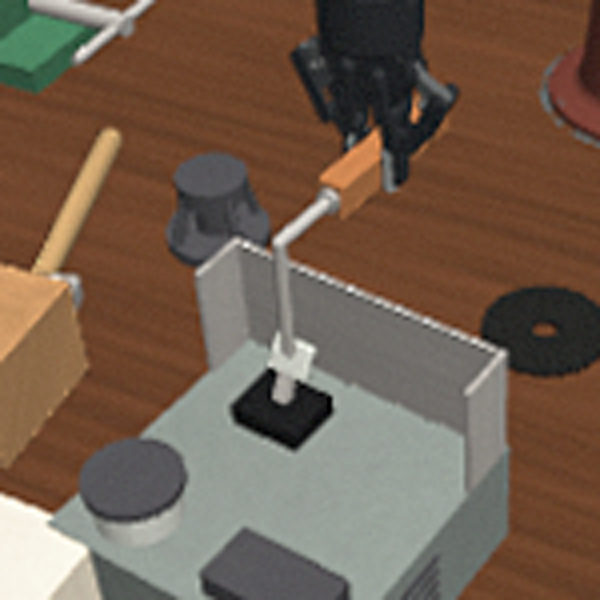

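The lever has not moved between these two pictures while the force rose to 5 N, so it is at its stop. I'll back off, then lift.

apply_moves(motion=[0, -8, 0, -2, 0, 0, -20, 0, -6, 0, 0, -20, 0, -25, 0, 0, -20, 0, -50, 0, 0, -20, 0, -75, 0, 0, -20, 0, -84, 0, 0, -20, 0, -84, 0, 0, -20, 0, -84, 0])

```text
time_s: 8.6
ee_pos: [562.3, -35.4, 321.2]
tcp_rot: [0.003, 0.06, 0.998, -0.001]
force: [-0.6, -0.4, -3.4]
opening: 22.7
```

```bash
python3 - <<'E'
from h import *
from bench import camera
d=np.array([np.cos(EY),np.sin(EY)])
a=ex(-34,0)-118*d
to([*a,320],EY);print(ex(-34,0))
for n in("scene",):
    c=camera(n);np.savez(n+"8.npz",**c)
    f=c["frame"];f=f[110:260,140:290] if n=="scene" else f[60:210,190:340]
    cv2.imwrite(f"pics/{n}8.png",cv2.resize(f,None,fx=4,fy=4,interpolation=cv2.INTER_CUBIC))
E
```

```text
shift [105.2  38.    0.5] turn 0.0007 | yaw -0.1193 p [562.3 -35.4 321.2] t 8.6 F [-0.6 -0.4 -3.4] open 22.7
[579.54450638   0.77021505]
```

View pics/scene8.png

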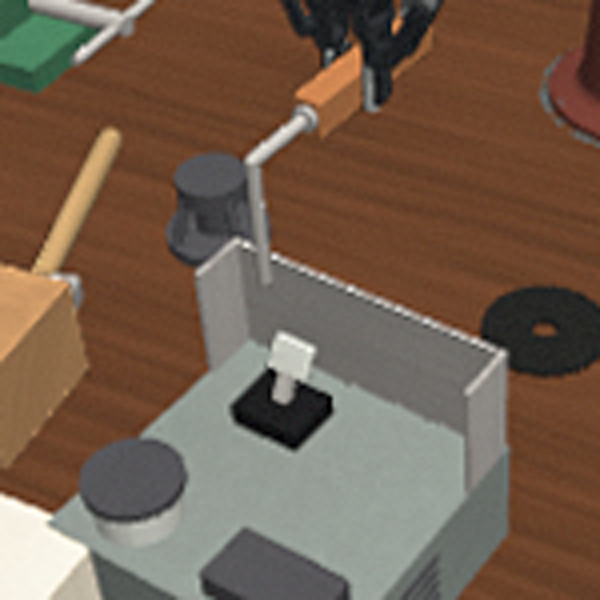

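The lever stays off, with the paddle at zoom (292,358) leaning towards the guard. Checking the rod's tip against the model before the tray.

```bash
python3 - <<'E'
from h import *
s=load("scene8.npz")
f=lambda P:((proj(s,P)[0]-[140,110]+.5)*4-.5).round(0)
_,p,R=pose();x=R.apply([-1,0,0]);z=R.apply([0,0,1]);print(x.round(3),z.round(3))
for r in(118,): 
  b=p-19*z+r*x; print("bend",b.round(1),f(b),"tip",(p+r*x+86*z).round(1),f(p+r*x+86*z))
h=np.array([581.2,.9]);y=-.5;d=np.array([np.cos(y),np.sin(y)]);print(h-118*d)
to([*(h-118*d),320],y)
E
```

```text
[ 0.993 -0.119  0.005] [ 0.005 -0.003 -1.   ]
bend [679.2 -49.3 340.3] [249. 159.] tip [679.7 -49.6 235.3] [262. 282.]
[477.6452577   57.47221356]
shift [94.9 82.1  0. ] turn 0.3807 | yaw -0.1193 p [562.1 -35.3 320.7] t 8.65 F [-0.3 -0.3 -3.3] open 22.9
```

apply_moves(motion=[0, 16, 14, 0, 0.06, 0, 32, 27, 0, 0.13, 0, 48, 41, 0, 0.19, 0, 64, 55, 0, 0.26, 0, 80, 69, 0, 0.32, 0, 95, 82, 0, 0.38, 0, 95, 82, 0, 0.381, 0, 95, 82, 50, 0.381, 0, 95, 82, 95, 0.381, 0, 95, 82, 130, 0.381, 0, 95, 82, 145, 0.381, 0, 95, 82, 145, 0.381])

```text
time_s: 9.85
ee_pos: [476.3, 56.7, 171.6]
tcp_rot: [-0.001, 0.248, 0.969, -0.002]
force: [0.8, -0.3, -2.9]
opening: 22.9
```

```bash
python3 - <<'E'
from h import *
from bench import camera
h=np.array([581.2,.9]);y=-.5;d=np.array([np.cos(y),np.sin(y)])
to([*(h-118*d),127],y)
for n in("scene","top"):
    c=camera(n);np.savez(n+"9.npz",**c)
    f=c["frame"];f=f[110:260,180:330] if n=="scene" else f[110:260,160:310]
    cv2.imwrite(f"pics/{n}9.png",cv2.resize(f,None,fx=4,fy=4,interpolation=cv2.INTER_CUBIC))
t=load("top9.npz");_,p,R=pose();x=R.apply([-1,0,0]);z=R.apply([0,0,1])
f=lambda P:((proj(t,P)[0]-[160,110]+.5)*4-.5).round(0)
print("tip",(p+118*x+86*z).round(1),f(p+118*x+86*z),"hole",f([*h,58]))
E
```

```text
shift [-0.8  1.5 44.6] turn -0.0003 | yaw -0.5003 p [476.3  56.7 171.6] t 9.85 F [ 0.8 -0.3 -2.9] open 22.9
tip [ 5.833e+02 -2.000e-01  9.120e+01] [383. 276.] hole [381. 285.]
```

View pics/scene9.png

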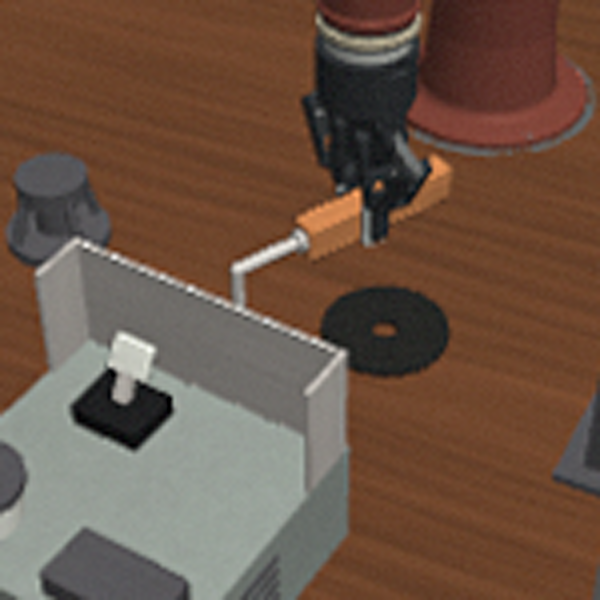

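View pics/top9.png

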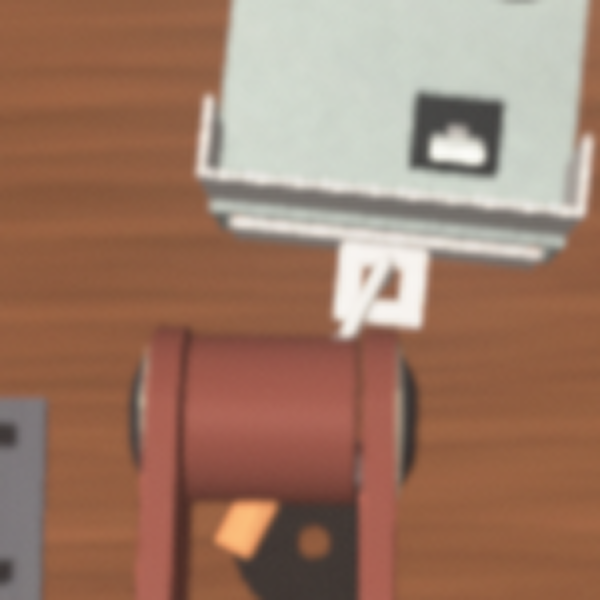

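In the top view the leg sits over the tab hole at zoom (382,280), with the bend at (388,258), which matches the prediction. Lowering into the hole.

apply_moves(motion=[0, 0, 1.5, 15, 0, 0, 0, 1.5, 25, 0, 0, 0, 1.5, 32, 0, 0, 0, 1.5, 39, 0, 0, 0, 1.5, 46, 0, 0, 0, 1.5, 50, 0, 0, 0, 1.5, 50, 0])

```text
time_s: 10.65
ee_pos: [479.7, 57.9, 125.5]
tcp_rot: [0.003, 0.248, 0.969, -0.001]
force: [0.8, 0.5, -3.3]
opening: 23.0
```

```bash
python3 - <<'E'
from h import *
from bench import camera
h=np.array([581.2,.9])
d2=np.array([np.cos(EY),np.sin(EY)])
_,p,R=pose()
to([*(p[:2]-112*d2),p[2]],-.5)
for n in("top",):
    c=camera(n);np.savez(n+"10.npz",**c)
    f=c["frame"];f=f[110:260,180:330] if n=="scene" else f[110:260,160:310]
    cv2.imwrite(f"pics/{n}10.png",cv2.resize(f,None,fx=4,fy=4,interpolation=cv2.INTER_CUBIC))
E
```

```text
shift [104.  -41.6  -0.6] turn -0.0003 | yaw -0.5003 p [479.7  57.9 125.5] t 10.65 F [ 0.8  0.5 -3.3] open 23.0
```

View pics/top10.png

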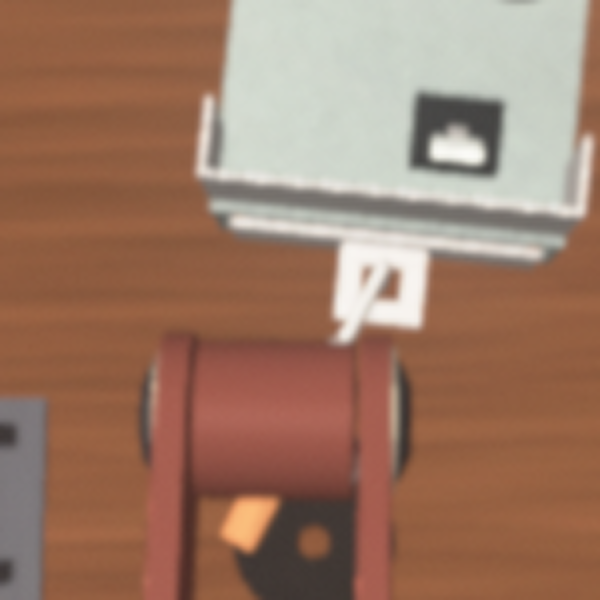

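The tip is about 39 mm above the bench with no contact force, so it is through the hole. Drawing the tray.

apply_moves(motion=[0, 9, -3.5, 0, 0, 0, 18, -7, 0, 0, 0, 27, -11, 0, 0, 0, 36, -14.5, 0, 0, 0, 45, -18, 0, 0, 0, 54, -21.5, 0, 0, 0, 63, -25, 0, 0, 0, 72, -29, 0, 0, 0, 81, -32.5, 0, 0, 0, 90, -36, 0, 0, 0, 96, -38.5, 0, 0, 0, 96, -38.5, 0, 0])

```text
time_s: 11.9
ee_pos: [375.8, 70.3, 124.7]
tcp_rot: [0.002, 0.248, 0.969, -0.001]
force: [-0.7, -0.1, -3.1]
opening: 23.3
```

```bash
python3 - <<'E'
from h import *
from bench import camera
to([480-111,57.9+13,125.5],-.5)
for n in("top",):
    c=camera(n);np.savez(n+"11.npz",**c)
    f=c["frame"];f=f[110:260,180:330] if n=="scene" else f[110:260,160:310]
    cv2.imwrite(f"pics/{n}11.png",cv2.resize(f,None,fx=4,fy=4,interpolation=cv2.INTER_CUBIC))
E
```

```text
shift [ 6.3 -2.7 -0.8] turn -0.0003 | yaw -0.5003 p [375.8  70.3 124.7] t 11.9 F [-0.7 -0.1 -3.1] open 23.3
```

View pics/top11.png

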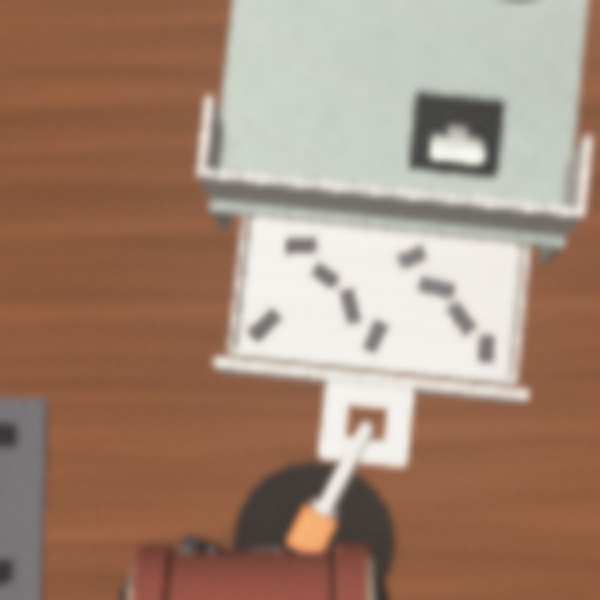

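The tray is well out, with its tab at zoom (366,425) and the leg against the hole's front edge. Easing on to the stop.

apply_moves(motion=[0, 3, -1, 0, 0, 0, 6, -2.5, 0, 0, 0, 8, -3.2, 0, 0, 0, 8, -3.2, 0, 0])

```text
time_s: 12.35
ee_pos: [371.0, 70.6, 125.2]
tcp_rot: [0.008, 0.247, 0.969, -0.0]
force: [14.3, -4.0, -10.3]
opening: 23.2
```

```bash
python3 - <<'E'
from h import *
from bench import camera
to([480-111,57.9+13,125.5],-.5)
for n in("top",):
    c=camera(n);np.savez(n+"12.npz",**c)
    f=c["frame"];f=f[110:260,180:330] if n=="scene" else f[110:260,160:310]
    cv2.imwrite(f"pics/{n}12.png",cv2.resize(f,None,fx=4,fy=4,interpolation=cv2.INTER_CUBIC))
c=load("top12.npz")
z=lambda u,v:((u+.5)/4-.5+160,(v+.5)/4-.5+110)
print("tab outer corners",ray(c,[z(318,460),z(405,468)],58).round(1), "shut",ex(-60,30),ex(-60,-30))
E
```

```text
shift [ 1.9 -0.7 -0.3] turn 0.0005 | yaw -0.4995 p [371.   70.6 125.2] t 12.35 F [ 14.3  -4.  -10.3] open 23.2
tab outer corners [[460.4  46.7  58. ]
 [453.8 -13.3  58. ]] shut [557.32284807  33.66699151] [550.14011563 -25.90152664]
```

View pics/top12.png

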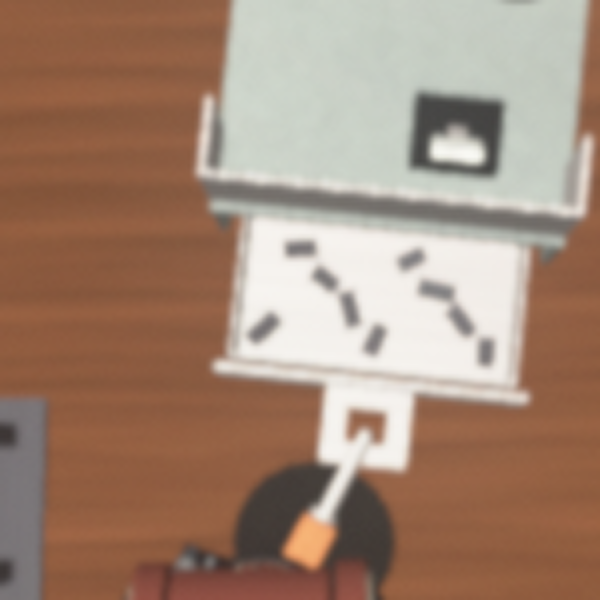

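The force jumped to 14 N with the tab about 97–98 mm out, so the tray is at its stop. Backing the leg to mid-hole, then lifting.

apply_moves(motion=[0, -5, 2, 0, 0, 0, -8, 3, 0, 0, 0, -8, 3, 0, 0, 0, -8, 3, -10, 0, 0, -8, 3, -25, 0, 0, -8, 3, -50, 0, 0, -8, 3, -90, 0, 0, -8, 3, -130, 0, 0, -8, 3, -170, 0, 0, -8, 3, -190, 0, 0, -8, 3, -190, 0, 0, -8, 3, -190, 0])

```text
time_s: 13.6
ee_pos: [376.4, 70.3, 315.0]
tcp_rot: [0.007, 0.247, 0.969, -0.0]
force: [-0.3, 0.3, -2.6]
opening: 22.9
```

```bash
python3 - <<'E'
from h import *
from bench import camera
to([444.9,290.4,315],-.026)
for n in("scene","top"):
    c=camera(n);np.savez(n+"13.npz",**c)
    f=c["frame"];f=f[60:230,190:360] if n=="scene" else f[110:280,160:330]
    cv2.imwrite(f"pics/{n}13.png",cv2.resize(f,None,fx=3.5,fy=3.5,interpolation=cv2.INTER_CUBIC))
s=load("scene13.npz");t=load("top13.npz")
_,p,R=pose();x=R.apply([-1,0,0]);z=R.apply([0,0,1])
for c,o in((s,(190,60)),(t,(160,110))):
  f=lambda P:((proj(c,P)[0]-o+.5)*3.5-.5).round(0)
  print("bend",f(p-19*z+118*x),"tip",f(p+118*x+86*z),"handle front",f(p-19*z+58*x),"back",f(p-19*z-82*x))
E
```

```text
shift [ 45.3 226.   -0. ] turn -0.4735 | yaw -0.4995 p [376.4  70.3 315. ] t 13.6 F [-0.3  0.3 -2.6] open 22.9
bend [233. 211.] tip [232. 315.] handle front [290. 190.] back [413. 142.]
bend [321. 367.] tip [321. 370.] handle front [276. 454.] back [168. 661.]
```

View pics/scene13.png

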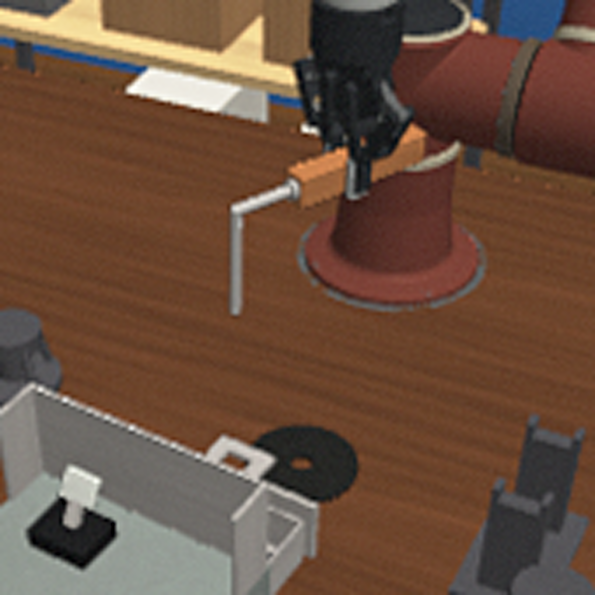

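View pics/top13.png

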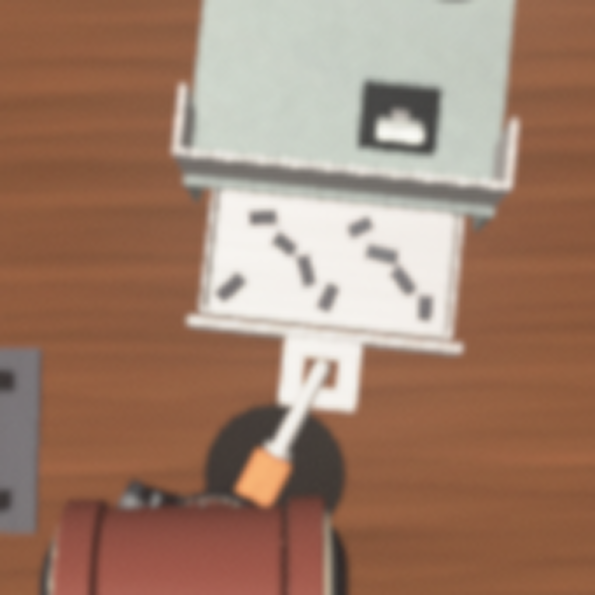

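The rod still matches the model (bend (236,210), tip (235,313) in the scene view), and the lever and tray stay put. Returning above the rest.

apply_moves(motion=[0, 5, 25, 0, -0.05, 0, 10, 50, 0, -0.1, 0, 15, 75, 0, -0.16, 0, 20, 100, 0, -0.21, 0, 25, 125, 0, -0.26, 0, 30, 150, 0, -0.32, 0, 35, 175, 0, -0.37, 0, 40, 200, 0, -0.42, 0, 45, 226, 0, -0.474, 0, 45, 226, 0, -0.474, 0, 45, 226, 0, -0.474])

```text
time_s: 14.8
ee_pos: [443.8, 290.0, 310.5]
tcp_rot: [0.003, 0.013, 1.0, -0.003]
force: [-0.3, -0.5, -2.7]
opening: 23.1
```

```bash
python3 - <<'E'
from h import *
to([444.9,290.4,160],-.026);to([444.9,290.4,111],-.026);print(pose()[2].apply([0,0,1]))
E
```

```text
shift [ -0.    1.4 150.5] turn 0.0008 | yaw -0.0252 p [443.8 290.  310.5] t 14.8 F [-0.3 -0.5 -2.7] open 23.1
shift [  0.3   1.7 199.5] turn 0.0008 | yaw -0.0252 p [443.8 290.  310.5] t 14.8 F [-0.3 -0.5 -2.7] open 23.1
[ 0.00673675 -0.00679022 -0.99995425]
```

apply_moves(motion=[0, 0, 0.5, 30, 0, 0, 0, 0.5, 65, 0, 0, 0, 1, 100, 0, 0, 0, 1, 130, 0, 0, 0, 1, 155, 0, 0, 0, 1.5, 165, 0, 0, 0, 1.5, 165, 0, 0, 0, 1.5, 165, 0])

```text
time_s: 15.6
ee_pos: [445.5, 290.3, 146.7]
tcp_rot: [0.004, 0.013, 1.0, -0.003]
force: [0.4, 0.3, -2.3]
opening: 22.8
```

```bash
python3 - <<'E'
from h import *
from bench import camera
to([444.9,290.4,111],-.026)
for n in("scene","top"):
    c=camera(n);np.savez(n+"14.npz",**c)
    f=c["frame"];f=f[140:260,290:420] if n=="scene" else f[150:290,80:230]
    cv2.imwrite(f"pics/{n}14.png",cv2.resize(f,None,fx=4,fy=4,interpolation=cv2.INTER_CUBIC))
E
```

```text
shift [ 0.9  0.2 35.7] turn 0.0003 | yaw -0.0257 p [445.5 290.3 146.7] t 15.6 F [ 0.4  0.3 -2.3] open 22.8
```

View pics/scene14.png

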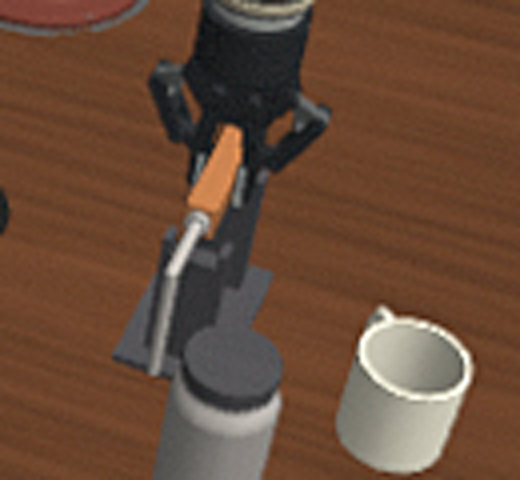

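View pics/top14.png

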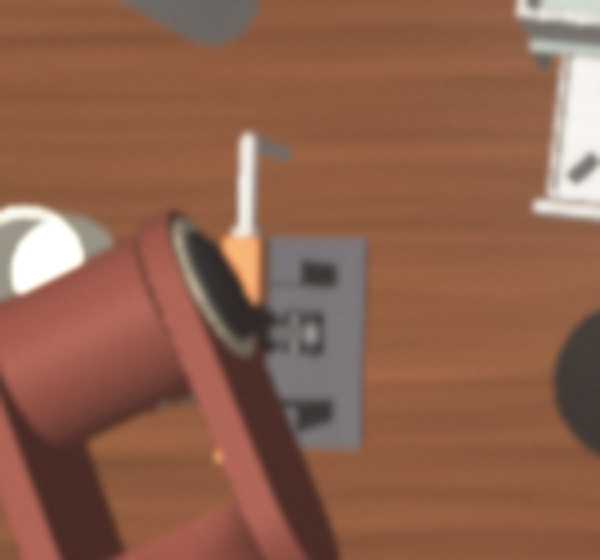

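The rod is aligned over the forks: the handle front is above the front fork at scene zoom (200,215). Lowering the last 36 mm slowly.

apply_moves(motion=[0, 0.5, 0, 10, 0, 0, 0.7, 0, 18, 0, 0, 0.7, 0, 24, 0, 0, 0.7, 0, 29, 0, 0, 0.7, 0, 32, 0, 0, 0.7, 0, 35, 0, 0, 0.7, 0, 36, 0, 0, 0.7, 0, 36, 0])

```text
time_s: 16.5
ee_pos: [445.9, 290.7, 111.7]
tcp_rot: [0.005, 0.013, 1.0, -0.003]
force: [-0.9, -0.4, -2.8]
opening: 22.6
```

```bash
python3 - <<'E'
from h import *
from bench import camera
to([444.9,290.4,111],-.026)
for n in("scene",):
    c=camera(n);np.savez(n+"15.npz",**c)
    f=c["frame"];f=f[140:260,290:420] if n=="scene" else f[150:290,80:230]
    cv2.imwrite(f"pics/{n}15.png",cv2.resize(f,None,fx=4,fy=4,interpolation=cv2.INTER_CUBIC))
E
```

```text
shift [ 1.  -0.3  0.7] turn 0.0006 | yaw -0.0254 p [445.9 290.7 111.7] t 16.5 F [-0.9 -0.4 -2.8] open 22.6
```

View pics/scene15.png

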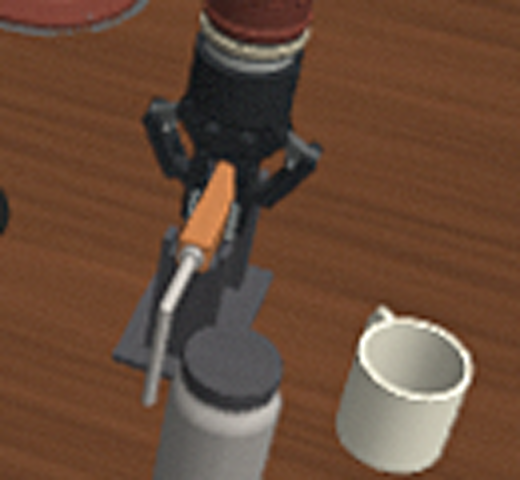

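This looks the same as at pick-up, but the weight still hangs on the gripper. Lowering in small steps until the forks carry it.

apply_moves(motion=[0, 1, 0, 1, 0, 0, 1, 0, 2, 0, 0, 1, 0, 2, 0, 0, 1, 0, 2, 0])

```text
time_s: 16.95
ee_pos: [445.6, 290.9, 111.2]
tcp_rot: [0.006, 0.013, 1.0, -0.002]
force: [-0.2, -1.1, 5.9]
opening: 23.0
```

Contact, about 8 N. It is seated, so I'll release, raise and check.

apply_moves(motion=[30, 0, 0, 0, 0, 45, 0, 0, 0, 0, 65, 0, 0, 0, 0, 85, 0, 0, 0, 0, 85, 0, 0, 0, 0, 85, 0, 0, 0, 0, 85, 0, 0, -20, 0, 85, 0, 0, -50, 0, 85, 0, 0, -90, 0, 85, 0, 0, -130, 0, 85, 0, 0, -170, 0, 85, 0, 0, -170, 0])

```text
time_s: 18.15
ee_pos: [446.3, 293.1, 289.1]
tcp_rot: [0.012, 0.013, 1.0, 0.001]
force: [-0.2, 0.4, -0.0]
opening: 85.2
```

apply_moves(motion=[85, 35, 30, 0, 0, 85, 70, 60, 0, 0, 85, 105, 90, 0, 0, 85, 140, 120, 0, 0, 85, 160, 150, 0, 0, 85, 160, 150, 0, 0, 85, 160, 150, 0, 0])

```text
time_s: 18.85
ee_pos: [289.6, 447.2, 284.8]
tcp_rot: [0.011, 0.012, 1.0, -0.0]
force: [-0.3, -0.4, -0.2]
opening: 85.1
```

```bash
python3 - <<'E'
from h import *
from bench import camera
to([444.9,290.4,111],-.026)
for n in("scene","top"):
    c=camera(n);np.savez(n+"16.npz",**c);cv2.imwrite(f"pics/{n}16.png",c["frame"])
t=load("top16.npz");p=cloud(t)
m=(t["frame"][...,2]>190)&(t["frame"][...,0].astype(int)<140)
m[:200]=0;m[280:]=0;m[:,:125]=0;m[:,165:]=0
ys,xs=np.nonzero(m);r=cv2.minAreaRect(np.c_[xs,ys].astype(np.float32));print(len(xs),r)
print("z",np.nanpercentile(p[m][:,2],[5,50,95]));b=ray(t,cv2.boxPoints(r),145);print(b.round(1),b.mean(0))
E
```

```text
shift [-154.9 -153.1  177.3] turn 0.0024 | yaw -0.0236 p [289.6 447.2 284.8] t 18.85 F [-0.3 -0.4 -0.2] open 85.1
504 ((142.24595642089844, 236.6056365966797), (9.531414985656738, 55.074668884277344), 2.2025980949401855)
z [139.73698915 144.04431535 147.69251298]
[[364.9 306.8 145. ]
 [504.5 301.7 145. ]
 [503.1 277.4 145. ]
 [363.5 282.7 145. ]] [434.0041595 292.1282603 145.       ]
```

View pics/scene16.png

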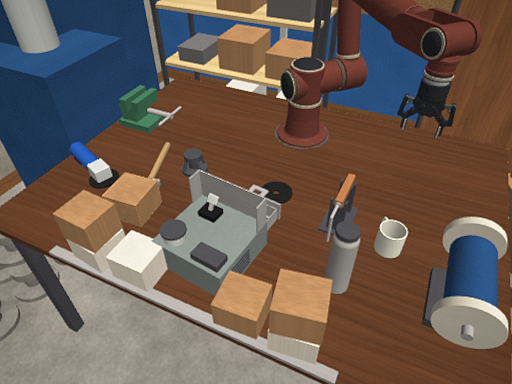

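View pics/top16.png

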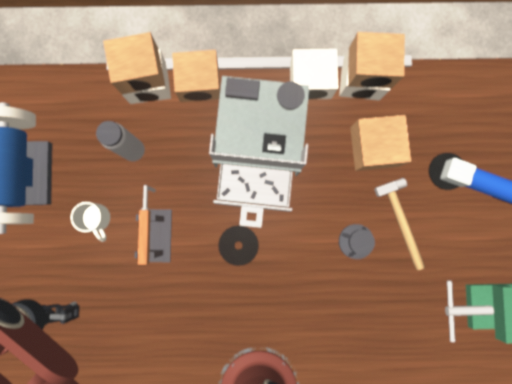

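The rod is back in its rest, 2.6 mm from where it lay: handle at top-view (142,237), top height 144 against 145. The lever is off, the tray is out at (252,216), and nothing else has moved. Handing in.

```bash
python3 -c "
from bench import job
print(job.finish_job())"
```

```text
the job is handed in; nothing more can be done
None
```

I pulled the switch lever over to off, drew the grit tray out to its stop and put the rod back in its rest. The job was handed in at about 19 s; it reports no verdict.

- **Lever:** I lowered the rod's leg behind the lever, over the guard, and pulled until the force rose to about 5 N with no further lever movement. The last pictures still show it leaning towards the guard.
- **Tray:** with the leg through the finger hole, I drew the tray until the force jumped to 14 N. In the top view the tab was about 97–98 mm out.
- **Rod:** it is released and lies along both forks. Its handle is 2.6 mm from its starting position and its top is at 144 mm, against 145 expected.
- **Other things:** the final pictures show nothing else moved, judged by eye. The robot stands clear with about 0 N on the tool.

The two cameras disagreed by about 2–3 mm on the rod tip. That was within the clearances and caused no trouble. No check failed.

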